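Clamp a flanged tube onto the vacuum fitting

TASK

Join the loose flanged tube to the vacuum fitting: slide it along its cradle until its flange butts against the fixed flange, swing the hinged half ring down over both flanges, then turn the red wedge latch over the ring's brass stud until it goes tight and holds the ring fully shut. Work gently by feel, since the latch goes tight at a different angle each time and must be neither left loose nor forced, leave the latch on the stud, and do not disturb the tape roll, screwdriver or tin.

Things in the scene. Friction and masses are not known exactly. Their poses are not given: they have to be found in the camera images.
- fitting: Fixed vacuum fitting on a blue base plate (x -150 to +75 mm, y -150 to +125 mm). Origin on the table under the centre of the fixed flange's face; y runs along the pipe axis, 80 mm above the table at x = 0. The fixed steel flange (56 mm across, 5 mm thick) has its face at y = 0, looking to -y. A black V cradle (y -135 to -55 mm) carries the loose tube on the same axis. Carries half ring and latch.
- tube: Loose flanged tube, 0.28 to 0.46 kg, in the cradle. Origin at the centre of its flange's face; y along the tube towards the fixed flange (it may roll about y). Flange 56 mm across, 5 mm thick; plain tube 36 mm across from there to its flat end at y = -160 mm. Starts 20 to 45 mm short of the fixed flange; slides with 2 to 5 N. Must press on the fitting with less than 40 N.
- jaw (a joint): Angle of the hinged upper half ring (rad): 0 fully shut, grows as it swings up and over to the fitting's +x, 1.8 at most; starts 1.1 to 1.5. A stiff hinge (0.12 N m) keeps it where it is left. A sprung pin lifts the shut ring to 0.03 to 0.06 and takes about 6 N at the tab to be pressed to 0; only the latch keeps it there. Its groove takes the two flanges only if they touch within 3 mm.
- jaw_hinge (a point): Hinge of the half ring: on the fitting 50 mm in +x of the pipe axis and level with it; the hinge line runs along the fitting's y.
- jaw_tab (a point): Centre of the upper face of the ring's flat closing tab (38 mm long away from the hinge, 28 mm wide, 8 mm thick), 105 mm from the hinge; shut, it is 8 mm above the pipe axis. The ring's arch (outer radius 38 mm about the pipe axis) rises 17 mm nearer the hinge. The face looks up when shut and to the fitting's +x when the ring stands upright: push it shut on this face.
- stud: Round-headed brass stud, 10 mm across, rising 6 mm above the tab's face, 108 mm from the hinge. The latch's wedge presses on its head. Origin on the jaw's hinge plane, 14 mm below the head's top. It must not be loaded with more than 45 N (about 16 N of push at the latch's peg).
- latch (a joint): Angle of the red wedge latch about its upright post (rad): 0 is its end stop over the stud, grows clockwise from above to 1.9; starts 1.6 to 1.8, clear of the ring. Turned towards 0 with the ring down, the wedge meets the stud at 0.85 to 0.25 and presses the ring home, then goes tight somewhere from 0.03 to 0.55 (hidden, not measured). Takes 2 to 7 N at the peg, rising steeply once tight (8 N is firm). Stays where left.
- latch_peg (a point): Top end of the latch's upright steel peg, 12 mm across, free for the top 48 mm (the peg's top is 155 mm above the table); 70 mm from the latch's pivot. Grip or push it here.
- latch_pivot (a point): Latch's upright turning axis, at the top of its hub, 112 mm above the table, 105 mm in -x of the pipe axis of the fitting.
- masking_tape: Roll of masking tape, 104 mm across, 25 mm high, lying flat. Bystander. Origin under its centre.
- screwdriver: Screwdriver with yellow handle, 131 mm long, 16 mm high, lying flat. Bystander.
- pin_tin: Red tin, 88x116x33 mm. Bystander. Origin under its centre.
Not all that is in view belongs to the job. There is more than one size of the tube; the one meant has the size given above.

How it is judged:
By the outcome, as a careful person would: the job done as asked, in the order asked, and still so for the second after the job is handed in, with the robot touching nothing.
It also fails if it takes over 72 s, if anything falls off the work surface, if the arm or the gripper's body presses on something with over 40 N, if the wrist force passes 120 N, or if a joint passes its speed limit or range.

ROBOT

A 6-joint arm with a two-finger parallel gripper is mounted at the origin on the work surface; the furniture and walls round the work are solid. World frame = base frame: x ahead of the robot, y to its left, z up, the work surface at z = 0. Lengths are in m, angles in rad, forces in N, time in s.
With the tool pointing down it reaches from about 0.375 to 0.75 m from the base axis. Payload 9 kg.
Tool frame: the origin (TCP) lies on the centre line of the jaws, within the pads' length; the fingertips stand 11 mm ahead of it and the grasp point (between the pads) lies 8 mm behind it; z points along the fingers, y is the line along which they close (so a half turn about z gives the same grasp; the last joint's range is limited). The gripper opens to 85 mm and grips with 20 to 120 N. Pads are 22 mm wide; open, the fingers measure 114 mm over their backs; the gripper's body (76 mm by 85 mm) begins 54 mm behind the grasp point. The pads swing forward as they close: fully open they stand 13 mm farther back than shut.
Start: joints at [-1.391, 0.104, 0.097, 1.564, 0, 1.353], TCP at [0.232, -0.553, 0.216] pointing down, gripper open.
Joint ranges: [-2.99, 2.99], [-0.84, 1.86], [-1.1, 1.16], [-1.84, 2.11], [-1.51, 1.56], [-3.14, 3.14]. Speed limits (rad/s): [2.22, 2.22, 2.57, 3.14, 3.14, 3.14].

INTERFACE

Orientations are given as a unit quaternion [x, y, z, w].
In Python, from bench import ctrl gives the robot as it stands. Calls block until the motion is done:
- ctrl.move_to(position, orientation): joint-space move of the TCP to a pose.
- ctrl.servo_line(position, attitude=None, speed=0.15): straight line of the TCP; attitude=None keeps the orientation; speed is the mean speed in m/s.
- ctrl.movej(angles): joint-space move.
- ctrl.set_gripper(opening, effort=None): opening from 0.0 (shut) to 1.0 (fully open); effort is the grip in N (None keeps the last); returns when the fingers have stopped.
- ctrl.sleep(seconds).
- ctrl.ik(position, orientation): joint angles nearest the present ones, or None.
- ctrl.sense(): the state.
- ctrl.grab_frame(name): name is "scene" or "top" or "wrist"; returns (picture, depth): 400x640x3 uint8, blue, green, red; 400x640 float32, m along the optical axis (not along the pixel's ray), 0 where there is no reading.
- ctrl.camera_model(name): a dict with "mtx" (3x3 intrinsics, pixels), "distortion" ([k1, k2, p1, p2, k3] as OpenCV has them; the pictures are not rectified), "R" (3x3) and "t" (3): a world point X has camera coordinates R X + t. Camera axes: x right, y down, z forward; pixel columns grow to the right and rows downward; lengths in m; the calibration is good to about 2 mm. A picture is of the moment at which its call begins: read the wrist's pose just before it. camera_model takes no time and is no camera call; for the wrist camera it gives the pose at the moment of the call.
A pose or a line that the arm cannot do raises ctrl.IKError and nothing moves.
- ctrl.finish_job(): hands the job in; it is judged then, once.
Trained networks look in the newest picture that a camera, given by its name, has taken for a name from the list of things; names that differ only in an ending like _2 or _b are one class to them, and where a whole thing is asked for, a point or a joint stands for the part that bears it (a point fixed in the world has none). Each returns a list of dicts, best first, with "conf" (0 to 1); they miss things now and then, are a little off and sometimes report something else, mostly with a low value. They report only what shows in the picture. A call takes as long as a camera call. They do not tell look-alikes from the thing itself.
- ctrl.masks_of(camera, label): "region" (400x640 bool, what is visible of it).
- ctrl.mark_of(camera, label): "point" ([x, y, z] in m, in world coordinates, good to about 4 mm: a listed point, or the origin of a listed thing).
The state is a dict: "clock": time; "joint_pos": joint angles; "qvel": joint speeds; "joint_torque": joint torques, N m; "position": TCP position; "eef_rot": TCP orientation; "wrist_force": force on the tool from outside, world axes, zero at the start; "moment": the same for the moment, N m; "finger_gap": opening from 0.0 (shut) to 1.0 (fully open); "gripper_force": force on a finger pad.
Only numpy, scipy, OpenCV 4.12 (cv2) and the standard library are available. Lean on these libraries where they do the work, as an engineer would, in place of code of your own. Each camera call takes 0.05 s, during which the arm holds its last target. There are 200 camera calls.

## Working session

There is one attempt and no reset: what is moved stays moved. The work goes in short steps, each a Python script; the robot and the scene stay as the last script left them, time stands still between calls to the robot, and variables do not carry over. Pictures are saved under pics/ and viewed, at most 10 in all, crops included, and the job is handed in when it is done.

```bash
mkdir -p pics; ls; python3 - <<'E'
from bench import ctrl
import cv2,numpy as np
ims=[]
for c in ("scene","top"):
    im,d=ctrl.grab_frame(c); cv2.imwrite(f"pics/{c}0.png",im)
    for l in ("fitting","tube","jaw_hinge","jaw_tab","stud","latch_peg","latch_pivot","masking_tape","screwdriver","pin_tin"):
        print(c,l,[(np.round(m["point"],3).tolist(),round(m["conf"],2)) for m in ctrl.mark_of(c,l)[:3]])
s=ctrl.sense();print(s["clock"],s["wrist_force"],s["eef_rot"])
E
```

```text
pics
scene fitting [([0.642, 0.137, 0.002], 0.81)]
scene tube [([0.509, -0.207, 0.018], 0.81), ([0.627, 0.101, 0.078], 0.73), ([0.184, 0.214, 0.038], 0.68)]
scene jaw_hinge [([0.683, 0.125, 0.078], 0.72)]
scene jaw_tab [([0.67, 0.129, 0.186], 0.84), ([0.685, 0.124, 0.077], 0.21)]
scene stud []
scene latch_peg [([0.473, 0.135, 0.151], 0.81)]
scene latch_pivot [([0.535, 0.156, 0.112], 0.57)]
scene masking_tape [([0.641, 0.138, 0.001], 0.23)]
scene screwdriver []
scene pin_tin [([0.638, 0.135, 0.0], 0.68), ([0.576, 0.374, -0.001], 0.65)]
top fitting [([0.641, 0.134, -0.003], 0.65)]
top tube [([0.628, 0.103, 0.081], 0.78), ([0.51, -0.206, 0.024], 0.65), ([0.187, 0.211, 0.034], 0.61)]
top jaw_hinge []
top jaw_tab [([0.675, 0.128, 0.185], 0.68)]
top stud []
top latch_peg [([0.469, 0.136, 0.151], 0.76)]
top latch_pivot [([0.537, 0.155, 0.112], 0.72)]
top masking_tape [([0.702, 0.332, -0.0], 0.88), ([0.538, 0.156, 0.113], 0.44)]
top screwdriver [([0.744, 0.013, -0.001], 0.73)]
top pin_tin [([0.575, 0.37, -0.002], 0.86), ([0.471, 0.138, 0.152], 0.28)]
1.1 [-0.22559004 -0.8500433   0.68788061] [9.80283432e-01 1.97596535e-01 3.54546140e-06 4.28105115e-05]
```

View pics/scene0.png

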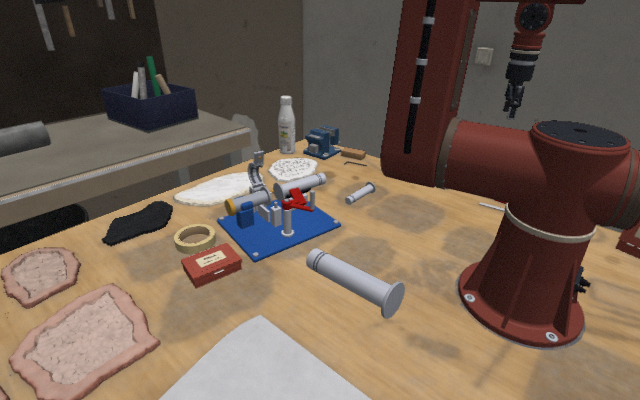

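View pics/top0.png

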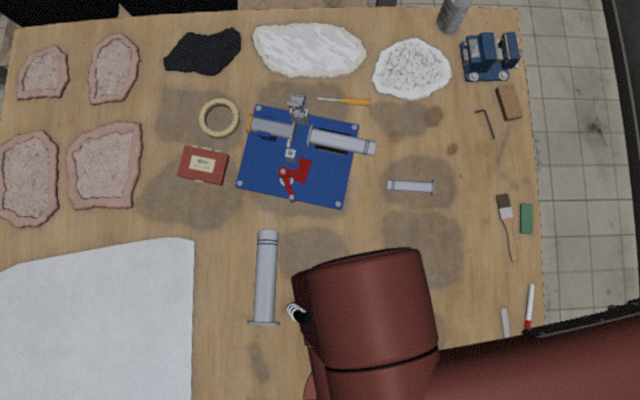

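The scene view shows the fitting on its blue plate at about (280,215), with the ring open at (257,172) and the tin at (212,263). The top view shows the plate from (240,105) to (358,207), the cradle tube from (310,130) to (375,150), and the latch peg near (287,183). Next I'll refine the fitting's yaw from the plate outline and the tube axis.

```bash
python3 - <<'E'
from bench import ctrl
import cv2,numpy as np
im,d=ctrl.grab_frame("top"); cm=ctrl.camera_model("top")
K,D,R,t=[np.array(cm[k],float) for k in ("mtx","distortion","R","t")]
def world(mask):
    v,u=np.nonzero(mask&(d>0)); n=cv2.undistortPoints(np.c_[u,v].astype(float)[:,None],K,D)[:,0]
    z=d[v,u][:,None]; return (np.c_[n,np.ones(len(n))]*z-t)@R
hsv=cv2.cvtColor(im,cv2.COLOR_BGR2HSV)
blue=(hsv[...,0]>100)&(hsv[...,0]<130)&(hsv[...,1]>130)
blue[:, :220]=0; blue[:,380:]=0; blue[:90]=0; blue[230:]=0
P=world(blue);print("plate z",np.percentile(P[:,2],[10,50,90]))
P=P[P[:,2]<np.median(P[:,2])+.008]
(c,sz,a)=cv2.minAreaRect(P[:,:2].astype(np.float32)); print(c,sz,a)
M=ctrl.masks_of("top","tube")
for m in M[:3]:
    Q=world(m["region"]); 
    if Q[:,2].max()<.085 or np.median(Q[:,0])<.5: continue
    q=Q[Q[:,2]>.085]; w=q[:,:2]-q[:,:2].mean(0); u,s,vt=np.linalg.svd(w,full_matrices=False)
    print("tube",q.mean(0),vt[0],np.ptp(w@vt[0]),q[:,2].max(),len(q))
E
```

```text
plate z [0.00921727 0.01211389 0.01526416]
(0.5973795652389526, 0.13213887810707092) (0.27084749937057495, 0.2223760038614273) 77.015869140625
tube [0.60998581 0.02378655 0.0949935 ] [0.22348717 0.97470687] 0.15986492447560624 0.1124621296080385 970
```

```bash
cat > h.py <<'E'
from bench import ctrl
import numpy as np
from scipy.spatial.transform import Rotation as Ro
YAW=-0.226
ex=np.array([np.cos(YAW),np.sin(YAW),0]); ey=np.array([-np.sin(YAW),np.cos(YAW),0]); ez=np.array([0,0,1.])
O=np.array([.6375,.135,0])
def W(x,y,z): return O+x*ex+y*ey+z*ez
def quat(yd):  # tool down, closing axis along yd
    z=-ez; return Ro.from_matrix(np.c_[np.cross(yd,z),yd,z]).as_quat()
def down(yd):
    c=[(np.abs(np.subtract(j,0)[5]),tuple(q)) for q in (quat(yd),quat(-yd)) if (j:=ctrl.ik(W(-.03,-.1,.2),q)) is not None]
    return np.array(min(c)[1])
def F(n=1):
    return np.array(ctrl.sense()["wrist_force"])
def loc(p):
    d=np.array(p)-O; return np.array([d@ex,d@ey,d[2]])
E
python3 - <<'E'
from h import *
q=down(ey)
ctrl.set_gripper(0.0)
ctrl.move_to(W(0,-.24,.2),q)
ctrl.servo_line(W(0,-.24,.08),speed=.15)
ctrl.servo_line(W(0,-.222,.08),speed=.08); ctrl.sleep(.1)
f0=F(); y=-.222; log=[]
while y<-.15:
    y+=.002; ctrl.servo_line(W(0,y,.08),speed=.04)
    f=-(F()-f0)@ey; log.append((round(y,3),round(f,1)))
    if f>11: break
print(log); s=ctrl.sense(); print(s["clock"],loc(s["position"]),f0,F()-f0,s["joint_pos"])
E
```

```text
[(-0.22, np.float64(-0.2)), (-0.218, np.float64(-0.1)), (-0.216, np.float64(-0.6)), (-0.214, np.float64(0.1)), (-0.212, np.float64(-0.6)), (-0.21, np.float64(0.0)), (-0.208, np.float64(-0.0)), (-0.206, np.float64(0.2)), (-0.204, np.float64(-0.2)), (-0.202, np.float64(-0.0)), (-0.2, np.float64(2.3)), (-0.198, np.float64(2.8)), (-0.196, np.float64(2.3)), (-0.194, np.float64(1.7)), (-0.192, np.float64(1.6)), (-0.19, np.float64(2.7)), (-0.188, np.float64(2.6)), (-0.186, np.float64(1.9)), (-0.184, np.float64(2.1)), (-0.182, np.float64(2.6)), (-0.18, np.float64(3.1)), (-0.178, np.float64(3.5)), (-0.176, np.float64(2.4)), (-0.174, np.float64(3.3)), (-0.172, np.float64(2.6)), (-0.17, np.float64(2.6)), (-0.168, np.float64(3.1)), (-0.166, np.float64(3.7)), (-0.164, np.float64(7.6)), (-0.162, np.float64(15.6))]
12.9583 [ 5.33151762e-05 -1.64545225e-01  7.99901729e-02] [-0.59335695 -0.06070929 -0.26085763] [ -2.66803663 -15.35763959   2.8930546 ] [-0.25684482  0.1281698  -0.12392613  1.31889805 -0.00486225 -0.02912425]
```

```bash
python3 - <<'E'
from h import *
q=np.array(ctrl.sense()["eef_rot"])
ctrl.servo_line(W(0,-.19,.08),speed=.15)
ctrl.servo_line(W(0,-.19,.26),speed=.3)
ctrl.set_gripper(.2)
def P(th,extra=0,r=.108,h=.011):
    s,c=np.sin(th),np.cos(th); n=.008+h*s+extra
    return W(.05-r*c+n*s,0,.08+r*s+n*c+.009)
a=P(1.5,.02)
ctrl.move_to([a[0],a[1],.29],quat(ey) if Ro.from_quat(q).as_matrix()[:,1]@ey>0 else quat(-ey))
ctrl.servo_line(a,speed=.15); ctrl.sleep(.1); f0=F(); log=[]
for th in np.r_[np.arange(1.5,.2,-.1),np.arange(.2,-.08,-.02)]:
    ctrl.servo_line(P(th),speed=.1 if th>.2 else .05)
    g=F()-f0; log.append((round(th,2),round(g@ex,1),round(g@ey,1),round(g[2],1)))
    if g[2]>9 or np.linalg.norm(g)>20: break
print(*log,sep="\n"); s=ctrl.sense(); print(s["clock"],loc(s["position"]))
import cv2
im,d=ctrl.grab_frame("scene"); cv2.imwrite("pics/s1.png",cv2.resize(im[130:280,190:390],(800,600)))
E
```

```text
(np.float64(1.5), np.float64(-1.0), np.float64(0.2), np.float64(-0.4))
(np.float64(1.4), np.float64(0.6), np.float64(-0.5), np.float64(-0.6))
(np.float64(1.3), np.float64(0.2), np.float64(0.3), np.float64(-0.8))
(np.float64(1.2), np.float64(-0.6), np.float64(-0.4), np.float64(0.5))
(np.float64(1.1), np.float64(-0.9), np.float64(-0.4), np.float64(0.3))
(np.float64(1.0), np.float64(0.3), np.float64(-0.2), np.float64(0.5))
(np.float64(0.9), np.float64(0.0), np.float64(-0.8), np.float64(-0.4))
(np.float64(0.8), np.float64(0.5), np.float64(0.1), np.float64(0.6))
(np.float64(0.7), np.float64(0.3), np.float64(0.0), np.float64(0.1))
(np.float64(0.6), np.float64(0.6), np.float64(-0.2), np.float64(0.5))
(np.float64(0.5), np.float64(-1.0), np.float64(-1.0), np.float64(0.4))
(np.float64(0.4), np.float64(-0.5), np.float64(-0.8), np.float64(0.0))
(np.float64(0.3), np.float64(0.5), np.float64(0.4), np.float64(-0.7))
(np.float64(0.2), np.float64(-0.4), np.float64(-0.1), np.float64(0.5))
(np.float64(0.18), np.float64(-0.4), np.float64(-0.9), np.float64(0.5))
(np.float64(0.16), np.float64(-0.3), np.fl
[... 249 characters left out ...]
float64(0.08), np.float64(0.5), np.float64(-0.9), np.float64(-0.0))
(np.float64(0.06), np.float64(0.4), np.float64(-1.2), np.float64(-0.1))
(np.float64(0.04), np.float64(-0.9), np.float64(-1.0), np.float64(-0.5))
(np.float64(0.02), np.float64(0.1), np.float64(0.4), np.float64(-0.6))
(np.float64(0.0), np.float64(-0.1), np.float64(-0.4), np.float64(0.3))
(np.float64(-0.02), np.float64(0.8), np.float64(-0.7), np.float64(-0.8))
(np.float64(-0.04), np.float64(-0.2), np.float64(0.4), np.float64(0.9))
(np.float64(-0.06), np.float64(-0.2), np.float64(0.2), np.float64(0.2))
(np.float64(-0.08), np.float64(0.1), np.float64(0.0), np.float64(-0.1))
23.475 [-5.83430218e-02 -2.04233758e-05  8.72749754e-02]
```

View pics/s1.png

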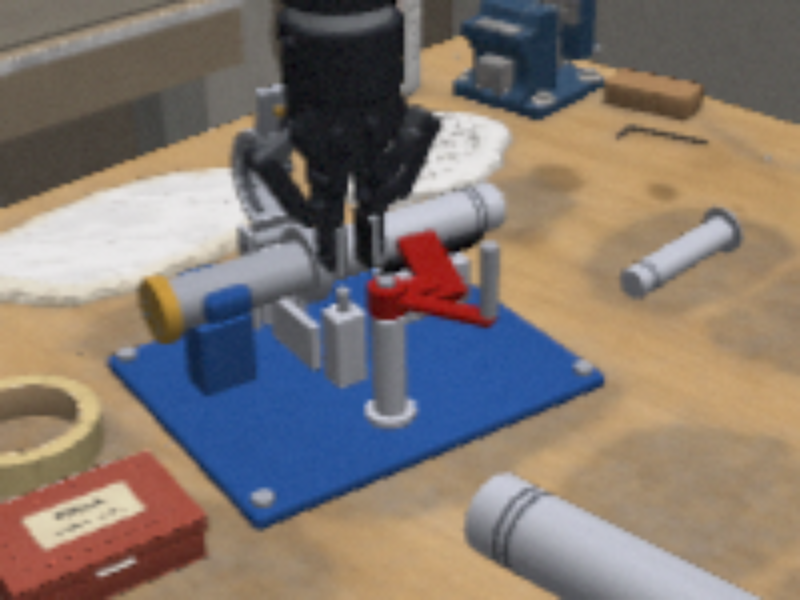

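The ring is still standing, at crop (265,160), and the gripper is down at the stud position in front of it, so the fingers missed the tab. I'll back up and measure it again.

```bash
python3 - <<'E'
from h import *
import cv2
ctrl.servo_line(W(-.0583,0,.26),speed=.3)
for c in ("scene","top"):
    im,d=ctrl.grab_frame(c)
    cv2.imwrite(f"pics/{c}2.png",cv2.resize(im[130:230,190:340] if c=="scene" else im[80:180,230:380],(750,500),interpolation=2))
    for l in ("jaw_tab","stud","jaw_hinge","tube","latch_peg","latch_pivot"):
        print(c,l,[(loc(m["point"]).round(4).tolist(),round(m["conf"],2)) for m in ctrl.mark_of(c,l)[:2]])
s=ctrl.sense();print(s["clock"],s["finger_gap"],loc(s["position"]))
E
```

```text
scene jaw_tab [([0.0356, 0.0035, 0.1828], 0.55), ([0.0032, 0.0035, 0.001], 0.26)]
scene stud []
scene jaw_hinge [([0.0512, 0.0032, 0.0793], 0.91), ([0.0164, 0.2103, -0.0019], 0.7)]
scene tube [([0.0007, 0.001, 0.08], 0.82), ([-0.4579, -0.0226, 0.0385], 0.71)]
scene latch_peg [([-0.1579, -0.0387, 0.1516], 0.68)]
scene latch_pivot [([-0.1056, 0.0013, 0.11], 0.88)]
top jaw_tab [([0.0397, -0.0006, 0.1848], 0.71)]
top stud [([0.0531, 0.0054, 0.079], 0.29)]
top jaw_hinge [([0.0525, 0.0057, 0.0816], 0.71)]
top tube [([0.0012, 0.0001, 0.0815], 0.74)]
top latch_peg [([0.0017, 0.0054, -0.003], 0.67)]
top latch_pivot []
24.95 0.2028782385441255 [-5.83095093e-02  1.54202458e-05  2.60011721e-01]
```

View pics/scene2.png

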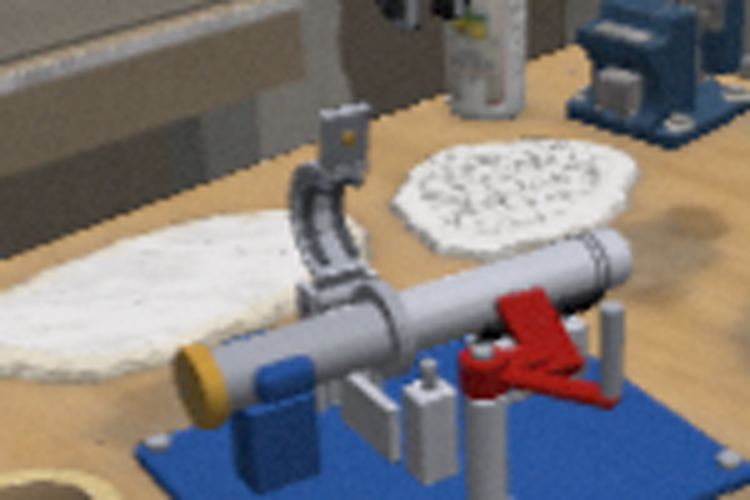

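The tube now sits at y≈0, butted, and the ring is clearly upright with its tab at crop (345,140), stud facing the camera. I'll retry with the fingers shut, lower on the tab, and check partway.

```bash
cat >> h.py <<'E'
def P(th,extra=0,r=.104,h=.011,tip=.011):
    s,c=np.sin(th),np.cos(th); n=.008+h*s+extra
    return W(.051-r*c+n*s,.001,.08+r*s+n*c+tip)
E
python3 - <<'E'
from h import *
import cv2
ctrl.set_gripper(0)
a=P(1.5,.025); b=a.copy(); b[2]=.29
ctrl.servo_line(W(-.0583,0,.29),speed=.3)
ctrl.servo_line(b,speed=.25); ctrl.servo_line(a,speed=.15); ctrl.sleep(.1); f0=F()
im,d=ctrl.grab_frame("scene"); A=cv2.resize(im[130:230,215:340],(400,320),interpolation=2)
print(loc(ctrl.sense()["position"]))
for th in np.arange(1.5,.95,-.1):
    ctrl.servo_line(P(th),speed=.08); g=F()-f0
    print(round(th,2),loc(ctrl.sense()["position"]).round(4),(g@ex).round(1),(g@ey).round(1),g[2].round(1))
im,d=ctrl.grab_frame("scene"); B=cv2.resize(im[130:230,215:340],(400,320),interpolation=2)
cv2.imwrite("pics/s3.png",np.hstack([A,B])); s=ctrl.sense();print(s["clock"],s["finger_gap"])
E
```

```text
[0.08812731 0.00116032 0.19959199]
1.5 [0.0629 0.0011 0.1967] 0.6 -0.3 0.4
1.4 [0.0523 0.001  0.1969] -0.2 0.7 0.0
1.3 [0.0414 0.001  0.1963] 0.6 -0.3 -0.3
1.2 [0.0305 0.001  0.1947] -0.5 -0.4 -0.4
1.1 [0.0199 0.001  0.1918] 0.5 0.0 0.4
1.0 [0.0096 0.001  0.1879] 0.5 -0.1 0.1
29.35 0.0025987193500832395
```

View pics/s3.png

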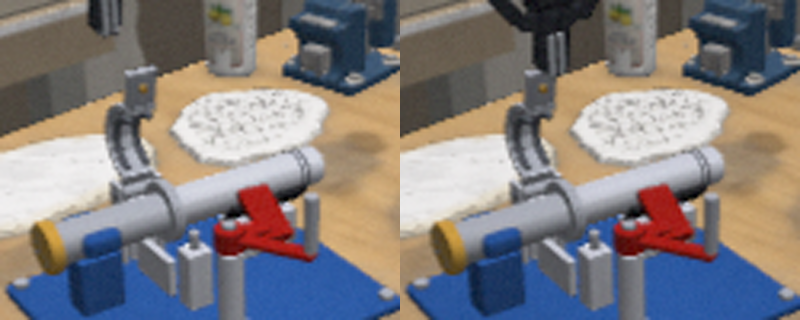

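```bash
python3 - <<'E'
from h import *
import cv2
cm=ctrl.camera_model("scene");K,D,R,t=[np.array(cm[k],float) for k in ("mtx","distortion","R","t")]
print("cam",loc(-R.T@t))
def pr(p):
    u=cv2.projectPoints(np.array([p]),cv2.Rodrigues(R)[0],t,K,D)[0].ravel(); return ((u-[215,130])*3.2+[400,0]).round()
for z in (.17,.18,.19,.2): print("tip",z,pr(W(.0096,.001,z)))
for x in (.03,.04,.05):
  for z in (.165,.185,.205): print("tab",x,z,pr(W(x,0,z)))
print(Ro.from_quat(ctrl.sense()["eef_rot"]).as_matrix().round(3), ctrl.sense()["joint_pos"])
E
```

```text
cam [-0.78832534  0.42167386  0.56571156]
tip 0.17 [554. 111.]
tip 0.18 [553. 100.]
tip 0.19 [552.  89.]
tip 0.2 [552.  78.]
tab 0.03 0.165 [543. 108.]
tab 0.03 0.185 [542.  86.]
tab 0.03 0.205 [540.  64.]
tab 0.04 0.165 [538. 104.]
tab 0.04 0.185 [536.  83.]
tab 0.04 0.205 [535.  60.]
tab 0.05 0.165 [532. 101.]
tab 0.05 0.185 [531.  79.]
tab 0.05 0.205 [529.  57.]
[[-0.975  0.224  0.   ]
 [ 0.224  0.975 -0.   ]
 [-0.     0.    -1.   ]] [ 6.43487942e-03  2.89192640e-01  2.53839808e-01  1.53505793e+00
 -3.50098720e-05  2.32477428e-01]
```

```bash
python3 - <<'E'
from h import *
import cv2
im,d=ctrl.grab_frame("scene")
cm=ctrl.camera_model("scene");K,D,R,t=[np.array(cm[k],float) for k in ("mtx","distortion","R","t")]
for r in range(132,172,2):
    row=[]
    for c in range(251,271,3):
        n=cv2.undistortPoints(np.array([[[c,r]]],float),K,D)[0,0]; z=d[r,c]
        p=loc((np.array([*n,1])*z-t)@R) if z>0 else np.zeros(3)
        row.append("%4d,%4d,%4d"%tuple(p*1000))
    print(r,"|".join(row))
cv2.imwrite("pics/s4.png",cv2.resize(im[90:200,210:320],(600,600),interpolation=cv2.INTER_CUBIC))
E
```

```text
132    0,  33, 269|  17,  16, 261|   2,  15, 265|  -1,   9, 265|  16,  -8, 257|   0,  -8, 261|   0, -16, 260
134   -1,  35, 265|  10,  20, 259|   0,  17, 261|   0,   9, 260|  10,  -5, 254|  -1,  -6, 257|   2, -17, 254
136    0,  34, 259|   2,  25, 257|   3,  16, 255|  -3,  11, 256|   3,   0, 251|   0,  -6, 251|   6, -19, 247
138   -2,  36, 255|  -3,  28, 254|   4,  16, 249|   0,  10, 249|   4,  -1, 245|  -2,  -5, 247|1407,-797,-329
140 1370,-636,-300|1375,-660,-306|   3,  16, 244|  -2,  11, 245|   2,   0, 241|   2,  -8, 239|1407,-796,-344
142 1366,-632,-312|1381,-662,-323|   9,  14, 237|   4,   8, 237|   0,   2, 237|   3,  -8, 233|1409,-796,-360
144 1378,-637,-331|1371,-657,-334|  10,  14, 231|   2,   9, 232|   0,   2, 231|   3,  -8, 228|1407,-794,-374
146 1352,-623,-335|1371,-655,-348|  10,  14, 225|   5,   8, 226|  -2,   4, 227|   3,  -7, 223|1419,-800,-394
148 1363,-627,-354|1374,-655,-364|  13,  13, 218|   1,  11, 222|   0,   3, 221|   1,  -6, 218|1400,-788,-401
150 1367,-628,-370|1376,-656,-379|  11,  15, 214|   5,   9, 215|  -1,   4, 216|   0,  -5, 213|1419,-798,-425
152 1363,-
[... 379 characters left out ...]
3| 410,-211,   0| 400,-219,   1| 391,-228,   2
160  419,-163,   0|  32,  15, 179|  30,   7, 177|  30,  -1, 175| 391,-201,   0| 382,-209,   1| 378,-221,   0
162   50,  15, 166|  32,  15, 173|  31,   7, 171|  33,  -2, 168| 371,-190,   2| 366,-200,   1| 359,-209,   1
164   51,  15, 160|   0,   0,   0|  32,   7, 165|  29,   0, 164| 356,-181,   1| 349,-190,   1| 345,-201,   0
166   55,  14, 153|  33,  16, 161|  54,  -3, 148|  37,  -4, 154| 337,-171,   2| 333,-182,   0| 326,-190,   1
168   52,  16, 148|  36,  14, 153|  63,  -7, 138| 334,-156,  -1| 324,-163,   0| 318,-173,   0| 298,-174,   7
170   60,  12, 138|  75,  -3, 128|  59,  -5, 134| 313,-145,   1| 305,-153,   2| 300,-162,   1| 283,-166,   7
```

View pics/s4.png

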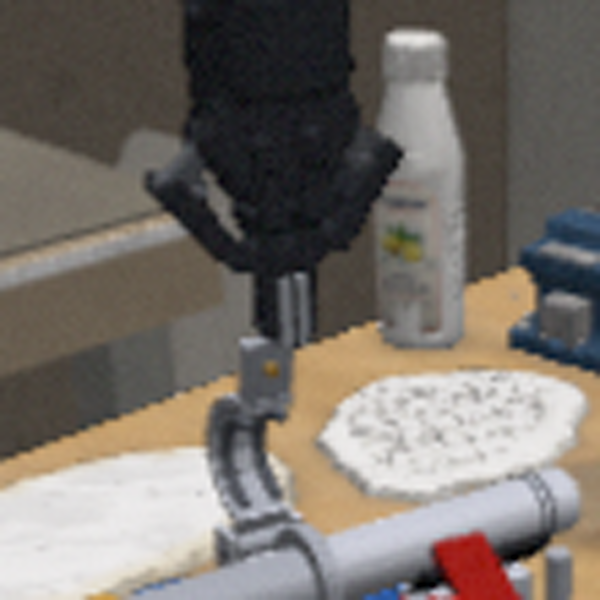

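The finger's lower end shows at z≈0.207 while the TCP reads 0.188, so the fingers pass over the tab, which tops out near 0.205. I'll check the earlier frame, then approach about 20 mm lower, guarding on force.

```bash
python3 - <<'E'
from h import *
import cv2
cm=ctrl.camera_model("scene");K,D,R,t=[np.array(cm[k],float) for k in ("mtx","distortion","R","t")]
for y in(-.011,.011):
  for z in (.07,.08,.09,.1,.11): print(y,z,((cv2.projectPoints(np.array([W(-.069,y,z)]),cv2.Rodrigues(R)[0],t,K,D)[0].ravel()-[190,130])*4).round())
# go round to the +x side, lower
ctrl.servo_line(W(.01,.001,.25),speed=.3); ctrl.servo_line(W(.105,.001,.25),speed=.3); 
ctrl.servo_line(W(.105,.001,.178),speed=.15); ctrl.sleep(.1); f0=F()
im,d=ctrl.grab_frame("scene")
for x in np.arange(.10,.02,-.005):
    ctrl.servo_line(W(x,.001,.178),speed=.06); g=F()-f0
    print(x.round(3),(g@ex).round(1),(g@ey).round(1),g[2].round(1),end=";")
    if np.linalg.norm(g)>6: break
im,d=ctrl.grab_frame("scene")
print([loc(m["point"]).round(4) for m in ctrl.mark_of("scene","jaw_tab")[:1]])
s=ctrl.sense();print(s["clock"],loc(s["position"]))
E
```

```text
-0.011 0.07 [375. 311.]
-0.011 0.08 [374. 298.]
-0.011 0.09 [374. 285.]
-0.011 0.1 [373. 272.]
-0.011 0.11 [373. 259.]
0.011 0.07 [347. 321.]
0.011 0.08 [346. 308.]
0.011 0.09 [345. 295.]
0.011 0.1 [345. 282.]
0.011 0.11 [344. 268.]
0.1 0.6 -0.1 -0.9;0.095 -0.4 0.1 -0.4;0.09 0.6 -0.1 -0.7;0.085 0.8 -0.5 -1.1;0.08 -0.0 -0.1 -0.7;0.075 -0.1 0.4 -0.2;0.07 1.5 1.2 -1.6;0.065 -0.2 0.6 -0.1;0.06 -0.1 -0.2 -1.3;0.055 1.2 0.4 -0.7;0.05 -0.2 -0.3 -0.9;0.045 0.2 1.6 -2.1;0.04 0.4 0.5 -0.9;0.035 0.3 0.6 -1.6;0.03 0.0 0.8 -0.8;0.025 -0.1 0.6 -0.4;[array([0.0095, 0.0005, 0.1792])]
35.325 [0.02496501 0.00098495 0.1779764 ]
```

```bash
python3 - <<'E'
from h import *
ctrl.servo_line(W(.04,.001,.178),speed=.15); f0=F()
ctrl.set_gripper(.17)
Q=lambda th:P(th,r=.108,tip=-.018)
for th in np.r_[1.2,np.arange(1.1,.3,-.15),.27,.2,.14,np.arange(.11,-.12,-.02)]:
    ctrl.servo_line(Q(th),speed=.12 if th>.25 else .06)
    g=F()-f0; print(round(th,2),(g@ex).round(1),(g@ey).round(1),g[2].round(1),end=";")
    if g[2]>6 or np.linalg.norm(g)>15: break
im,d=ctrl.grab_frame("scene")
print([loc(m["point"]).round(4) for m in ctrl.mark_of("scene","jaw_tab")[:1]])
s=ctrl.sense();print(s["clock"],loc(s["position"]))
E
```

```text
1.2 0.2 0.0 0.3;1.1 0.5 -0.3 0.0;0.95 0.8 1.0 -0.9;0.8 1.3 -0.7 -0.1;0.65 1.0 0.2 0.2;0.5 0.1 -0.8 0.1;0.35 1.1 -0.8 0.9;0.27 -0.4 -0.1 0.8;0.2 1.0 -0.1 -0.3;0.14 0.1 -0.1 0.3;0.11 -0.3 -0.9 0.6;0.09 -0.2 0.0 0.5;0.07 0.5 0.5 0.1;0.05 -0.6 0.1 0.4;0.03 0.2 0.1 1.9;0.01 -5.2 -2.3 12.9;[array([-0.052 ,  0.0017,  0.0913])]
40.275 [-0.05655648  0.00107876  0.07286712]
```

The ring is down at about 0.03 on the sprung pin. Next is the latch: push the peg round with shut fingers and watch the tangential force.

```bash
cat > latch.py <<'E'
from h import *
PV=np.array([-.105,.0005])
def rad(ph): return np.cos(ph)*ex+np.sin(ph)*ey
def tan(ph): return -np.sin(ph)*ex+np.cos(ph)*ey
def pos(ph,z=.107,r=.068): return W(PV[0]+r*np.cos(ph),PV[1]+r*np.sin(ph),z)
def att(ph): return quat(-tan(ph))
def ft(f0,ph,n=3):
    v=[]
    for _ in range(n): ctrl.sleep(.02); v.append(-(F()-f0)@tan(ph))
    return np.mean(v)
E
python3 - <<'E'
from latch import *
p=np.array(ctrl.sense()["position"]); 
ctrl.servo_line([*p[:2],.23],speed=.3); ctrl.set_gripper(0)
im,d=ctrl.grab_frame("scene")
print([loc(m["point"]).round(4) for l in ("jaw_tab","latch_peg","tube") for m in ctrl.mark_of("scene",l)[:1]])
ph=np.deg2rad(-172)
ctrl.move_to(pos(ph,.22),att(ph)); ctrl.servo_line(pos(ph),speed=.2); ctrl.sleep(.1)
s=ctrl.sense(); print(s["clock"],s["joint_pos"][5]); f0=F(); np.save("f0.npy",f0); log=[]
while ph<np.deg2rad(-115):
    ph+=.05; ctrl.servo_line(pos(ph),att(ph),speed=.06)
    g=F()-f0; f=-g@tan(ph); log.append((round(np.rad2deg(ph)),round(f,1),round(g@rad(ph),1),round(g[2],1)))
    if f>9: break
print(log); s=ctrl.sense(); print(s["clock"])
im,d=ctrl.grab_frame("scene")
print([loc(m["point"]).round(4) for l in ("jaw_tab","latch_peg","tube") for m in ctrl.mark_of("scene",l)[:1]])
import cv2; cv2.imwrite("pics/s5.png",cv2.resize(im[130:280,190:390],(800,600)))
E
```

```text
[array([-0.0535,  0.0012,  0.0904]), array([-0.1571, -0.0389,  0.1547]), array([-0.0453, -0.3597,  0.0159])]
42.8083 0.1609571831424115
[(-169, np.float64(-0.3), np.float64(1.5), np.float64(-0.6)), (-166, np.float64(-0.2), np.float64(1.3), np.float64(-0.2)), (-163, np.float64(0.6), np.float64(0.4), np.float64(0.3)), (-161, np.float64(-0.6), np.float64(0.0), np.float64(-0.4)), (-158, np.float64(0.4), np.float64(-0.2), np.float64(-0.2)), (-155, np.float64(-0.2), np.float64(1.3), np.float64(0.4)), (-152, np.float64(-0.5), np.float64(0.6), np.float64(1.0)), (-149, np.float64(-0.6), np.float64(1.2), np.float64(0.6)), (-146, np.float64(-0.8), np.float64(1.5), np.float64(-0.1)), (-143, np.float64(-0.3), np.float64(0.4), np.float64(-0.3)), (-140, np.float64(0.2), np.float64(0.6), np.float64(-0.1)), (-138, np.float64(-0.2), np.float64(0.5), np.float64(0.9)), (-135, np.float64(0.7), np.float64(0.3), np.float64(0.8)), (-132, np.float64(-0.4), np.float64(0.3), np.float64(0.1)), (-129, np.float64(-0.3), np.float64(0.2), np.float64(-0.1)), (-126, np.float64(0.7), np.float64(-0.4), np.float64(0.3)), (-123, np.float64(-0.4), np.float64(0.7), np.float64(1.2)), (-120, np.float64(0.2), np.float64(0.3), np.float64(-0.3)), (-118, np.float64(0.2), np.float64(0.3), np.float64(-0.2)), (-115, np.float64(-0.2), np.float64(0.7), np.float64(0.0))]
47.8083
[array([-0.0537,  0.0017,  0.0906]), array([-0.0437, -0.3607,  0.0171])]
```

View pics/s5.png

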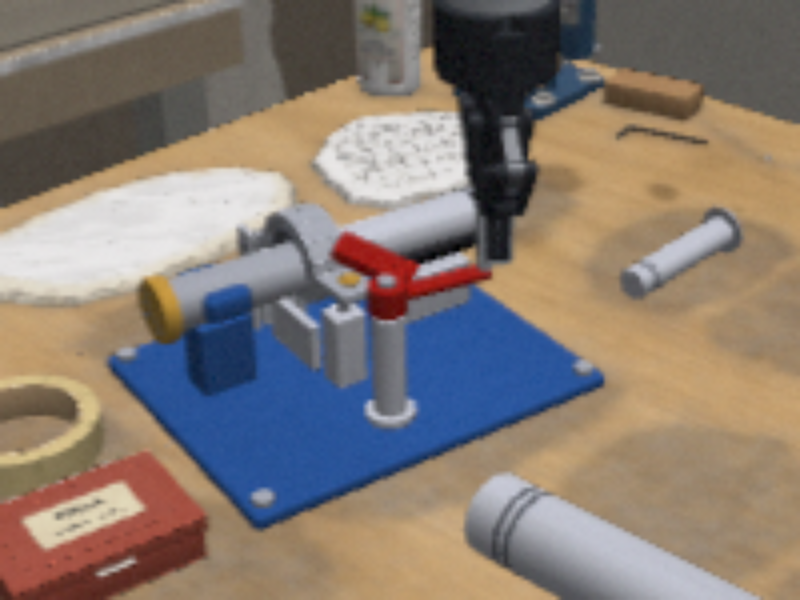

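The latch is turning: the wedge at crop (370,255) is nearing the stud at (350,280), and the ring is down over both flanges. I'll continue slowly.

```bash
python3 - <<'E'
from latch import *
f0=np.load("f0.npy"); ph=np.deg2rad(-172)+.05*20; log=[]
while ph<np.deg2rad(-50) and ctrl.sense()["clock"]<64:
    f=ft(f0,ph,2); log.append((round(np.rad2deg(ph),1),round(f,1)))
    if f>7.5:
        f=ft(f0,ph,4); log.append(("chk",round(f,1)))
        if f>8: break
    ph+=.03 if f<1.7 else .015 if f<5 else .006
    ctrl.servo_line(pos(ph),att(ph),speed=.06)
print(*[f"{a}:{b}" for a,b in log]); s=ctrl.sense(); print(s["clock"],F()-f0,loc(s["position"]))
im,d=ctrl.grab_frame("scene")
print([loc(m["point"]).round(4) for l in ("jaw_tab","latch_peg") for m in ctrl.mark_of("scene",l)[:1]])
import cv2; cv2.imwrite("pics/s6.png",cv2.resize(im[155:230,240:340],(800,600)))
E
```

```text
-114.7:0.3 -113.0:0.4 -111.3:0.4 -109.5:0.5 -107.8:0.7 -106.1:0.2 -104.4:0.6 -102.7:0.2 -101.0:0.4 -99.2:0.1 -97.5:0.3 -95.8:0.5 -94.1:0.0 -92.4:0.5 -90.6:1.8 -89.8:1.3 -88.1:0.3 -86.3:0.3 -84.6:1.6 -82.9:2.3 -82.0:3.4 -81.2:3.0 -80.3:3.1 -79.5:3.6 -78.6:3.4 -77.7:3.3 -76.9:3.6 -76.0:3.8 -75.2:3.8 -74.3:3.9 -73.5:4.5 -72.6:3.4 -71.7:4.1 -70.9:5.9 -70.5:6.6 -70.2:7.6 chk:7.5 -69.8:8.3 chk:8.3
58.375 [-7.78706832 -5.10043752  3.5711734 ] [-0.08207702 -0.06380073  0.1069634 ]
[array([-0.0557,  0.0039,  0.0905]), array([-0.0609, -0.0575,  0.1507])]
```

View pics/s6.png

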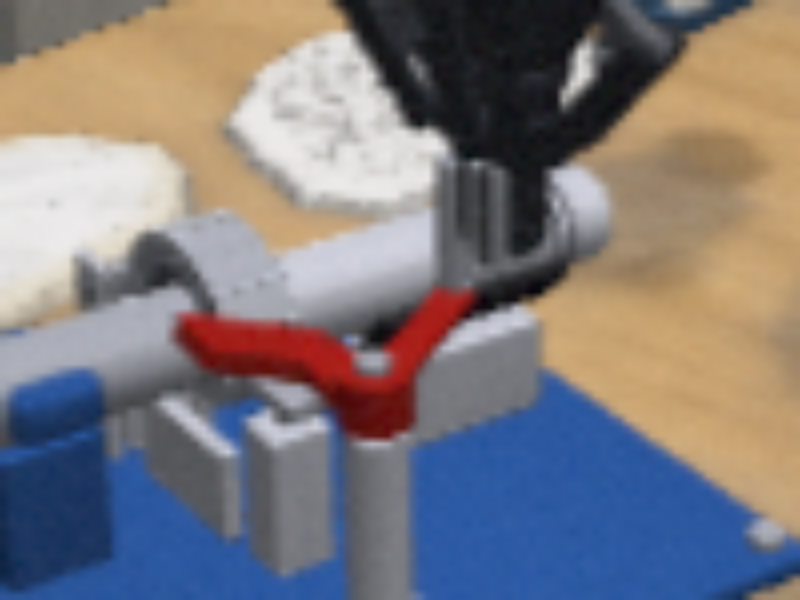

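The wedge lies over the stud with the ring shut. The force held near 3.8 N, then rose steeply to 8.3 N, so the latch is firmly tight. Now I'll back away and hand in.

```bash
python3 - <<'E'
from latch import *
p=np.array(ctrl.sense()["position"]); d=np.array(loc(p)[:2])-PV; ph=np.arctan2(d[1],d[0])
a=p-.025*tan(ph); ctrl.servo_line(a,speed=.08); ctrl.servo_line([a[0],a[1],.25],speed=.25)
ctrl.grab_frame("scene")
print([(l,loc(m["point"]).round(4)) for l in ("jaw_tab","latch_peg","tube") for m in ctrl.mark_of("scene",l)[:2]],ctrl.sense()["clock"])
print(ctrl.finish_job())
E
```

```text
[('jaw_tab', array([-0.0536,  0.0031,  0.0887])), ('latch_peg', array([-0.0639, -0.0611,  0.1509])), ('tube', array([-0.0421, -0.3608,  0.0168])), ('tube', array([-0.0028,  0.0037,  0.0809]))] 59.9167
the job is handed in; nothing more can be done
None
```

I handed the job in at about 60 s: the tube is butted against the fixed flange, the ring is shut over both flanges, and the latch was turned over the stud until it went tight at about 8.3 N and left there. The first try at swinging the ring missed the tab without moving anything, and I kept clear of the tape roll, screwdriver and tin, though I did not re-measure them before handing in.

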